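# Dip the seed hopper with the gauge rod and show it at the reading lens

## Task

Check the fill of the seed hopper: take the gauge rod (the one with the round collar) from the rack, push its thin end down the hopper's sloping guide tube until the collar stops against the tube's mouth and keep it there for half a second, then draw it right out. Finish holding the rod level and still in the gripper, touching nothing else, with its tip about 4 cm in front of the middle of the upright reading lens, on the side towards the robot; do not put it down or let go. Leave the plain rod and everything else on the bench where it is.

Things in the scene. Friction and masses are not known exactly. Their poses are not given: they have to be found in the camera images.
- gauge: Gauge rod, bare metal, 0.12 kg, 225 mm long, lying level in either slot of the rack, axis 45 mm above the bench. Origin on its axis at the collar's stop face; x along the rod to the tip, z up as it lies. Shaft 8 mm diameter to the rounded tip at x = 110 mm; round collar 26 mm diameter at x = 0 to -8 mm; handle 14 mm wide (y), 16 mm high (z) at x = -8 to -115 mm.
- gauge_tip (a point): The gauge rod's tip, on its axis, 110 mm from the collar's stop face. Axes as gauge.
- gauge_grip (a point): Point on the axis in the gauge rod's handle, 55 mm behind the collar's stop face: the place to grip across its 14 mm width, with 40 mm of free handle each way, near the centre of mass. Axes as gauge.
- plain_rod: Bystander: plain rod with the same handle and shaft as the gauge rod but no collar, in the other slot of the rack. Origin and axes as on the gauge rod. Leave it alone.
- rack: Grey plastic rack, fixed, 250 mm (x) by 120 mm (y), base 8 mm thick, two slots along x at y = +30 and -30 mm, one rod in each, tips to +x. The rods lie in open-topped notches 75 mm ahead of and 105 mm behind their origins, cheeks up to 50 mm above the bench; lift straight up. Origin at the centre of the underside.
- hopper: Seed sample hopper, fixed off-white sheet-metal box, 180 mm (x) by 170 mm (y) by 168 mm high, with a 14 mm high bar on top near its back, hollow inside. Its front (-x) carries the guide tube. Origin at the centre of the underside.
- guide_tube: Fixed steel tube slanting 35 degrees down into the hopper's front. Origin at the centre of its mouth, 132 mm above the bench; x runs along its axis inward and down, y is level, z square to both, upward. Bore 15 mm, outside 25 mm, 85 mm long, 65 mm of it outside the hopper, then hollow: only the collar meeting the mouth stops the rod, stop face in the mouth's plane.
- lens: Upright reading lens on a stand, fixed: round foot 100 mm across and 12 mm thick, thin post, round lens 104 mm across over its black rim and 10 mm thick, its middle 170 mm above the bench. -x is the face towards the robot. Origin at the centre of the foot's underside.
- lens_centre (a point): Middle of the reading lens, 170 mm above the bench. Axes as lens: -x points square out of the face towards the robot, y along the face, z up.
- dish_a: Bystander: closed clear petri dish of seeds, 80 mm across, 18 mm high. Origin at the centre of its underside. Leave it alone.
- dish_b: Bystander: closed clear petri dish of seeds, 80 mm across, 18 mm high. Origin at the centre of its underside. Leave it alone.
- dish_c: Bystander: closed clear petri dish of seeds, 80 mm across, 18 mm high. Origin at the centre of its underside. Leave it alone.
- dish_d: Bystander: closed clear petri dish of seeds, 92 mm across, 18 mm high. Origin at the centre of its underside. Leave it alone.
- forceps: Bystander: steel seed forceps lying on the bench, 130 mm long, 20 mm wide, 6 mm high. Origin at the centre of its underside. Leave it alone.
Things that resemble listed ones, but are neither listed nor needed, are in the scene too. Leave any brown look-alike of the gauge alone. Leave any turquoise look-alike of the lens alone.

How it is judged:
On the way, in this order (a step that is already met when the one before it is completed fails the run):
1. the gauge rod is in the guide tube with its collar stopped against the mouth (x of gauge in the frame of guide_tube above -0.004 m and y of gauge in the frame of guide_tube between -0.006 and 0.006 m and z of gauge in the frame of guide_tube between -0.006 and 0.006 m and angle between the x axis of gauge and the x axis of guide_tube, either way round below 0.12 rad), for 0.3 s.
2. the gauge rod is drawn right out of the tube (x of gauge_tip in the frame of guide_tube below -0.015 m), for 0.05 s.
At the end, for the whole second after the job is handed in: Rod held by the fingers (over 1 N), still, level within 0.12 rad, over 120 mm up, tip 6 to 80 mm before the lens middle on the robot's side and within 25 mm of it sideways and in height, touching no lens, hopper, tube or rack; bystanders within 30 mm of their starts (x of gauge_tip in the frame of lens_centre between -0.08 and -0.006 m and y of gauge_tip in the frame of lens_centre between -0.025 and 0.025 m and z of gauge_tip in the frame of lens_centre between -0.025 and 0.025 m and angle between gauge's own x axis and vertical between 1.4508 and 1.6908 rad and height (world z) of gauge above 0.12 m and contact force between the fingers and gauge above 1 N and linear speed of gauge below 0.02 m/s and angular speed of gauge below 0.15 rad/s and contact force between gauge and lens below 0.2 N and contact force between gauge and hopper below 0.2 N and contact force between gauge and guide_tube below 0.2 N and contact force between gauge and rack below 0.2 N and distance of each of plain_rod, dish_a, dish_b, dish_c, dish_d, forceps from where it was at the start of the episode below 0.03 m); the arm keeps its last pose, push and grip.
It fails at once if the plain rod or another bystander is shifted by 30 mm or more (distance of any of plain_rod, dish_a, dish_b, dish_c, dish_d, forceps from where it was at the start of the episode above 0.03 m).
It also fails if it takes over 58 s, if anything falls off the work surface, if the arm or the gripper's body presses on something with over 40 N, if the wrist force passes 120 N, or if a joint passes its speed limit or range.

## Robot

A 6-joint arm with a two-finger parallel gripper is mounted at the origin on the work surface. World frame = base frame: x ahead of the robot, y to its left, z up, the work surface at z = 0. Lengths are in m, angles in rad, forces in N, time in s.
With the tool pointing down it reaches from about 0.275 to 0.875 m from the base axis. Payload 12.5 kg.
Tool frame: the origin (TCP) lies on the centre line of the jaws, within the pads' length; the fingertips stand r.finger_overhang ahead of it and the grasp point (between the pads) lies 3 mm ahead of it (r.finger_overhang is the distance from the TCP to the fingertips, in m); z points along the fingers, y is the line along which they close (so a half turn about z gives the same grasp; the last joint's range is limited). The gripper opens to 85 mm and grips with 20 to 120 N. Pads are 22 mm wide; open, the fingers measure 114 mm over their backs; the gripper's body (76 mm by 85 mm) begins 54 mm behind the grasp point. The pads swing forward as they close: fully open they stand 13 mm farther back than shut.
Start: joints at [-1.188, 0.351, 1.652, -0, 1.139, -0.085], TCP at [0.248, -0.491, 0.253] pointing down, gripper open.
Joint ranges: [-2.75, 2.75], [-0.79, 2.1], [0.01, 2.65], [-1.57, 4.71], [0.07, 3.14], [-2.87, 2.87]. Speed limits (rad/s): [2.22, 2.22, 2.79, 3.14, 3.14, 3.14].

## Interface

Orientations are given as a unit quaternion [x, y, z, w].
In Python, from cell import r, optics gives the robot as it stands. The module is installed in compiled form; this text tells all that it offers. Calls block until the motion is done:
- r.move_to(position, orientation): joint-space move of the TCP to a pose.
- r.move_linear(position, rot=None, vel=0.15): straight line of the TCP; rot=None keeps the orientation; vel is the mean speed in m/s.
- r.set_joints(angles): joint-space move.
- r.set_gripper(opening, squeeze=None): opening from 0.0 (shut) to 1.0 (fully open); squeeze is the grip in N (None keeps the last); returns when the fingers have stopped.
- r.sleep(seconds).
- r.inverse_kinematics(position, orientation): joint angles nearest the present ones, or None.
- optics.get_image(name): name is "scene" or "top" or "wrist"; returns a dict with "pixels" (400x640x3 uint8, red, green, blue), "depth" (400x640 float32, m along the optical axis (not along the pixel's ray), 0 where there is no reading), "fx", "fy", "cx", "cy" (pixels), "camera_from_world" (4x4, takes a point from world to camera coordinates); the wrist camera has in their place "mount" (4x4, takes a point from camera to tool coordinates, whose origin is the TCP and whose axes are the flange's). Camera axes: x right, y down, z forward; pixel columns grow to the right and rows downward; lengths in m; the calibration is good to about 2 mm. A picture is of the moment at which its call begins: read the wrist's pose just before it.
A pose or a line that the arm cannot do raises r.PlanningError and nothing moves.
- r.hand_in(): hands the job in; it is judged then, once.
Readings, each from a call of its own:
- r.current_t(): time.
- r.current_q(): joint angles.
- r.current_qvel(): joint speeds.
- r.current_effort(): joint torques, N m.
- r.current_tool_pos(): TCP position.
- r.current_ee_rot(): TCP orientation.
- r.current_contact_force(): force on the tool from outside, world axes, zero at the start.
- r.current_torque(): the same for the moment, N m.
- r.current_opening(): opening from 0.0 (shut) to 1.0 (fully open).
- r.current_finger_force(): force on a finger pad.
Only numpy, scipy, OpenCV 4.12 (cv2) and the standard library are available. Lean on these libraries where they do the work, as an engineer would, in place of code of your own. Each camera call takes 0.05 s, during which the arm holds its last target. There are 200 camera calls.

## Working session

There is one attempt and no reset: what is moved stays moved. The work goes in short steps, each a Python script; the robot and the scene stay as the last script left them, time stands still between calls to the robot, and variables do not carry over. Pictures are saved under pics/ and viewed, at most 10 in all, crops included, and the job is handed in when it is done.

```bash
mkdir -p pics
python3 - <<'E'
from cell import r, optics
import cv2,numpy as np,pickle
for n in ["scene","top"]:
    d=optics.get_image(n); pickle.dump(d,open(f"{n}.pkl","wb"))
    cv2.imwrite(f"pics/{n}0.png",d["pixels"][:,:,::-1])
    print(n,d["fx"],d["cx"],d["cy"],np.round(d["camera_from_world"],3).tolist(),(d["depth"]>0).mean())
print(r.finger_overhang,r.current_t())
E
```

```text
scene 416.9409186237118 319.0591202854618 199.90241762266282 [[-0.822, 0.57, -0.017, 0.455], [0.383, 0.53, -0.757, -0.033], [-0.422, -0.628, -0.653, 1.261], [0.0, 0.0, 0.0, 1.0]] 0.99624609375
top 493.1331237760072 319.75665679081385 202.2661159473023 [[-0.006, -1.0, -0.003, -0.063], [-0.991, 0.006, -0.137, 0.493], [0.137, 0.002, -0.991, 1.131], [0.0, 0.0, 0.0, 1.0]] 0.99623828125
0.022 0.1
```

View pics/scene0.png

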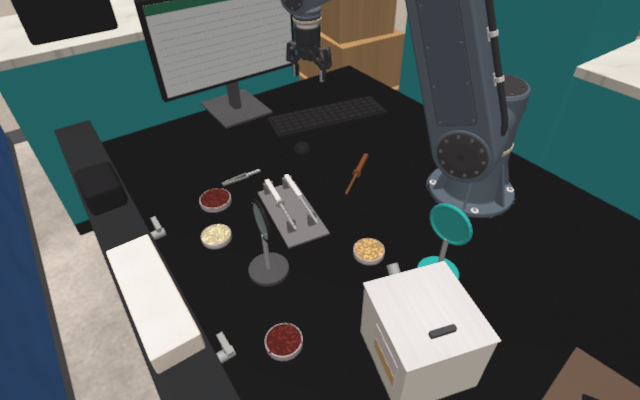

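View pics/top0.png

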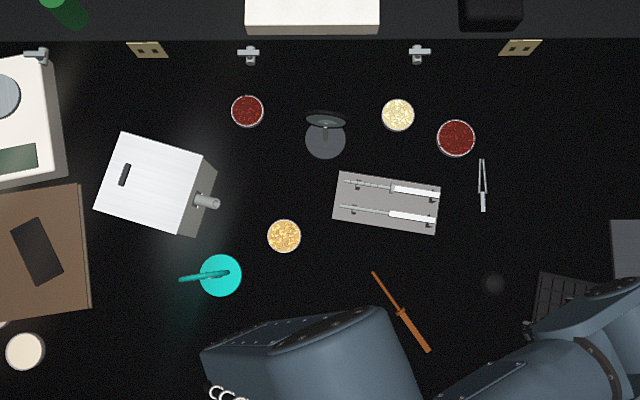

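The first picture shows the scene camera: rack with two rods around (290,205), brown look-alike at (357,172), dark lens at (262,225) with its foot at (268,268), turquoise look-alike at (450,225), hopper at (430,330) and tube mouth at (393,270).

The top view shows rods at (390,187) and (390,213), the brown rod at (400,312), tube at (206,202), dark lens at (325,120)/(325,140), turquoise lens at (220,275). The gauge could be either rack rod or the brown one, which is excluded. A close crop will show which rack rod has the collar.

```bash
cat > h.py <<'E'
import numpy as np,pickle,cv2
def load(n): return pickle.load(open(f"{n}.pkl","rb"))
def pts(d,T=None):
    "HxWx3 world points from depth"
    v,u=np.mgrid[0:400,0:640]; z=d["depth"]
    c=np.stack([(u-d["cx"])/d["fx"]*z,(v-d["cy"])/d["fy"]*z,z],-1)
    T=np.linalg.inv(d["camera_from_world"]) if T is None else T
    return c@T[:3,:3].T+T[:3,3]
def ray(d,u,v,h,T=None):
    "pixel ray cut with plane z=h"
    T=np.linalg.inv(d["camera_from_world"]) if T is None else T
    k=T[:3,:3]@np.array([(u-d["cx"])/d["fx"],(v-d["cy"])/d["fy"],1]); o=T[:3,3]
    return o+k*(h-o[2])/k[2]
E
python3 - <<'E'
from h import *
t=load("top");s=load("scene")
a=cv2.resize(t["pixels"][160:245,325:450],(800,544)[::1],interpolation=cv2.INTER_CUBIC)[:300*2]
b=s["pixels"][165:250,200:335]; 
a=cv2.resize(t["pixels"][165:240,330:445],None,fx=4,fy=4,interpolation=cv2.INTER_CUBIC)
b=cv2.resize(b,(460,290),interpolation=cv2.INTER_CUBIC)
c=cv2.resize(t["pixels"][165:240,180:262],(328,300),interpolation=cv2.INTER_CUBIC)
c2=cv2.resize(t["pixels"][100:172,290:372],(328,290),interpolation=cv2.INTER_CUBIC)
im=np.vstack([np.hstack([a,c]),np.hstack([b,c2])]);cv2.imwrite("pics/crop1.png",im[:,:,::-1]);print(im.shape)
P=pts(t)
hm=P[...,2]
for (u,v) in [(390,187),(390,213),(206,202),(325,120),(325,145),(150,180),(337,215),(440,183)]: print((u,v),P[v,u].round(3))
# rack plate outline
m=((t["pixels"].max(-1)>70)).astype(np.uint8); m[:, :325]=0;m[:160]=0;m[245:]=0;m[:,450:]=0
cs,_=cv2.findContours(m,0,2); c=max(cs,key=cv2.contourArea); R=cv2.minAreaRect(c);print(R)
for p in cv2.boxPoints(R): print(p, ray(t,*p,0.008).round(4))
# lens: points 0.11<z<0.24
for nm,d in(("top",t),("scene",s)):
    Q=pts(d);b=(Q[...,2]>.13)&(Q[...,2]<.24)&(abs(Q[...,0]-.63)<.12)&(abs(Q[...,1]+.07)<.12)
    q=Q[b];print(nm,len(q),q.mean(0).round(4)if len(q) else 0, np.ptp(q,0) if len(q) else 0)
    if len(q): 
        w,V=np.linalg.eigh(np.cov(q.T));print(w,V[:,0],V[:,1])
E
```

```text
(590, 788, 3)
(390, 187) [ 0.525 -0.23   0.048]
(390, 213) [ 0.464 -0.228  0.053]
(206, 202) [0.48  0.179 0.135]
(325, 120) [ 0.648 -0.078  0.177]
(325, 145) [ 0.637 -0.079  0.01 ]
(150, 180) [0.523 0.291 0.168]
(337, 215) [ 0.465 -0.107  0.007]
(440, 183) [ 0.543 -0.36  -0.003]
((386.5806579589844, 202.40011596679688), (104.71125030517578, 49.52128601074219), 9.162346839904785)
[330.95035 218.50813] [ 0.4562 -0.0924  0.008 ]
[338.83572 169.61867] [ 0.5758 -0.1127  0.008 ]
[442.21097 186.2921 ] [ 0.533  -0.3627  0.008 ]
[434.3256  235.18156] [ 0.4147 -0.3392  0.008 ]
top 677 [ 0.6492 -0.0789  0.1826] [0.02021785 0.10004118 0.09459712]
[3.08645280e-06 6.98279554e-04 7.52085014e-04] [ 0.99239701 -0.12001185 -0.02730084] [0.12013434 0.99275345 0.00288546]
scene 483 [ 0.6533 -0.0698  0.1811] [0.01633566 0.09931902 0.09322304]
[3.83788183e-06 6.56223274e-04 8.47865283e-04] [ 0.9951712  -0.09547142  0.02279214] [ 0.0596112   0.40338992 -0.91308437]
```

View pics/crop1.png

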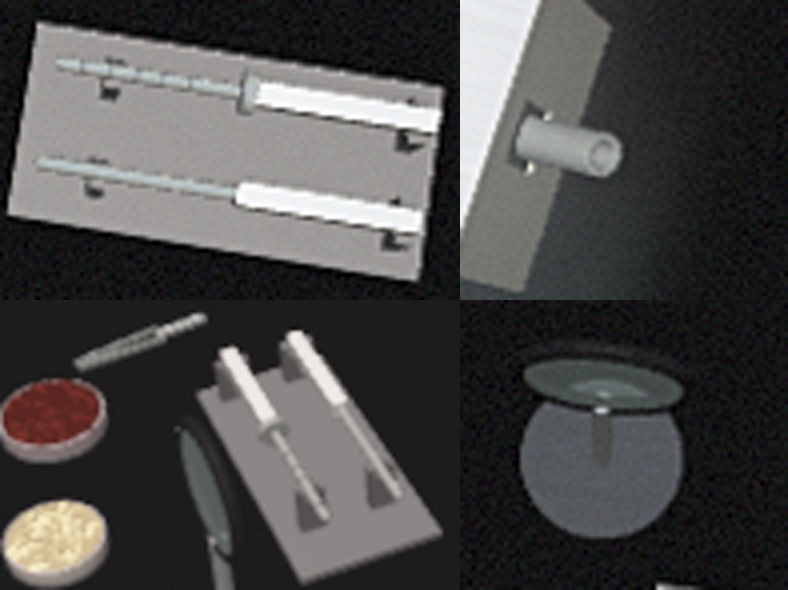

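The crop shows that the upper rod (collar at top pixel (391,188), tip near (345,181)) is the gauge. The lower rod has no collar. The tube mouth is near (216,203). Next I'll compute poses, check reach and take the first look.

```bash
cat >> h.py <<'E'
from scipy.spatial.transform import Rotation as Ro
def rotT(yaw,pitch,flip):
    "tool rotation holding the rod: rod x = heading yaw, tipped down by pitch"
    G=(Ro.from_euler('z',yaw)*Ro.from_euler('y',pitch)).as_matrix()
    s=1 if flip else -1
    return np.column_stack([s*G[:,0],-s*G[:,1],-G[:,2]]),G
def tcp_for(origin,yaw,pitch,flip,grip=-0.055,dz=0.):
    "TCP and quat for rod collar face at origin; grip = grasp x along rod"
    R,G=rotT(yaw,pitch,flip)
    p=np.array(origin)+G[:,0]*grip+G[:,2]*dz-R[:,2]*0.003
    return p,Ro.from_matrix(R).as_quat()
E
python3 - <<'E'
from h import *
from cell import r,optics
t=load("top");P=pts(t)
print("gauge collar",ray(t,391.3,188,.045),"tip",ray(t,345,180.7,.045))
m=((P[...,2]>.155)&(P[...,2]<.175)).astype(np.uint8); m[:,:85]=0;m[:,225:]=0;m[:110]=0;m[250:]=0
cs,_=cv2.findContours(m,0,2);c=max(cs,key=cv2.contourArea);R=cv2.minAreaRect(c);print(R)
B=np.array([ray(t,*p,.168) for p in cv2.boxPoints(R)]);print(B.round(3))
print("hopper c",B.mean(0), [np.linalg.norm(B[i]-B[(i+1)%4]).round(4) for i in range(4)],[np.degrees(np.arctan2(*(B[(i+1)%4]-B[i])[[1,0]])).round(1) for i in range(4)])
mo=ray(t,215.75,203.25,.132);print("mouth",mo)
for a in(325,): print("foot",ray(t,325.3,140.5,.012))
hy=np.arctan2(*(B.mean(0)-mo)[[1,0]]);print("yaw mouth->hopper",np.degrees(hy))
ry=np.radians(80.3);lens=np.array([.652,-.076,.17])
for f in(0,1):
    for n,(o,y,p) in {"pick":((.525,-.232,.045),ry,0),"lift":((.525,-.232,.2),ry,0),"ins":(mo,hy,.611),"pre":(mo-rotT(hy,.611,0)[1][:,0]*.14,hy,.611),
      "fin80":(lens-[.04,0,0]-.11*np.array([np.cos(ry),np.sin(ry),0]),ry,0),"fin50":(lens-[.04,0,0]-.11*np.array([.64,.77,0]),.88,0)}.items():
        q=r.inverse_kinematics(*tcp_for(o,y,p,f));print(f,n,None if q is None else np.round(q,2))
E
```

```text
gauge collar [ 0.52344061 -0.23392965  0.045     ] tip [ 0.54153194 -0.12550146  0.045     ]
((147.27027893066406, 182.12164306640625), (90.431396484375, 83.7409439086914), 17.10272979736328)
[[0.463 0.41  0.168]
 [0.635 0.367 0.168]
 [0.575 0.181 0.168]
 [0.406 0.227 0.168]]
hopper c [0.51973773 0.29617712 0.168     ] [np.float64(0.177), np.float64(0.1953), np.float64(0.1754), np.float64(0.1909)] [np.float64(-14.0), np.float64(-107.7), np.float64(164.6), np.float64(72.8)]
mouth [0.47791213 0.15880139 0.132     ]
foot [ 0.64783474 -0.080204    0.012     ]
yaw mouth->hopper 73.06653415871223
0 pick [-0.59  0.69  1.68 -0.    0.77  2.73]
0 lift [-0.59  0.48  1.6  -0.    1.07  2.73]
0 ins [ 0.38  0.54  1.72 -0.48  1.32 -2.24]
0 pre [ 0.2   0.31  1.85 -0.55  1.34 -2.42]
0 fin80 [-0.46  0.58  1.5  -0.    1.06  2.85]
0 fin50 None
1 pick [-0.59  0.69  1.68 -0.    0.77 -0.42]
1 lift [-0.59  0.48  1.6  -0.    1.07 -0.42]
1 ins [ 0.38  0.54  1.72 -0.48  1.32  0.9 ]
1 pre [ 0.2   0.31  1.85 -0.55  1.34  0.72]
1 fin80 [-0.46  0.58  1.5  -0.    1.06 -0.29]
1 fin50 [-0.47  0.44  1.74 -0.    0.96  0.22]
```

Run:
```python
from h import *
from cell import r,optics
def look(n):
    p=np.array(r.current_tool_pos());q=np.array(r.current_ee_rot())
    d=optics.get_image("wrist");T=np.eye(4);T[:3,:3]=Ro.from_quat(q).as_matrix();T[:3,3]=p
    d["T"]=T@d["mount"];pickle.dump(d,open(n+".pkl","wb"));return d
ry=np.radians(80.3)
r.set_gripper(0.5,60)
p,q=tcp_for((.475,.13,.30),np.radians(74),0,1,grip=-.03);r.move_to(p,q);a=look("w_tube");print(r.current_t())
p,q=tcp_for((.524,-.234,.20),ry,0,1,grip=-.055);r.move_to(p,q);b=look("w_rack");print(r.current_t(),r.current_tool_pos())
print(np.round(a["mount"],3).tolist(),a["fx"],a["cx"],a["cy"])
cv2.imwrite("pics/w1.png",np.vstack([a["pixels"],b["pixels"]])[:,:,::-1][::1]) if 0 else cv2.imwrite("pics/w1.png",cv2.resize(np.vstack([a["pixels"],b["pixels"]])[:,:,::-1],(480,600)))
```

```text
2.9
4.45 [ 0.51518193 -0.28726695  0.20343059]
[[-0.0, -0.957, -0.289, 0.074], [1.0, 0.0, -0.0, -0.0], [0.0, -0.289, 0.957, -0.12], [0.0, 0.0, 0.0, 1.0]] 343.43768164391724 319.975208733384 202.46230243393708
```

View pics/w1.png

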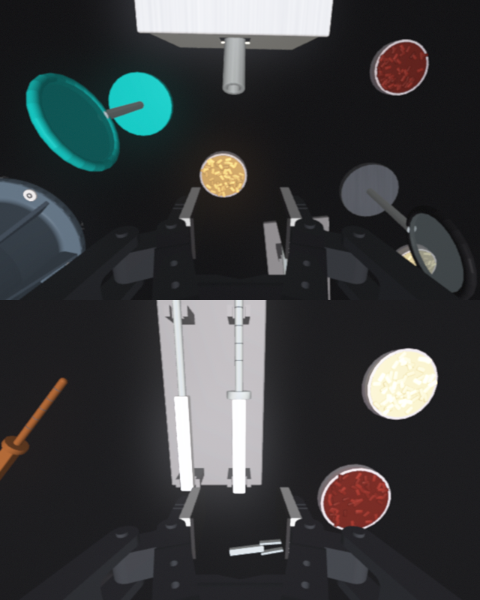

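View: the tube mouth sits at about (311,115) in the full-resolution image. The gauge handle is vertical at column ~318, with the collar around row 126 and the plain rod to its left. The gripper gap is clear of the plain rod. Next I'll refine both numerically.

Run:
```python
from h import *
for n,C in(("w_tube",(.478,.16)),):
    d=load(n);Q=pts(d,d["T"]);x,y,z=np.moveaxis(Q,-1,0)
    hy=np.radians(74)
    # tube: outside part
    b=(np.hypot(x-C[0],y-C[1])<.06)&(z>.07)&(z<.16)&(d["depth"]>0)&((x-C[0])*np.cos(hy)+(y-C[1])*np.sin(hy)<.04)
    v,u=np.nonzero(b);print("tube px",u.min(),u.max(),v.min(),v.max(),b.sum())
    for row in range(v.min(),v.max()+1,6):
        uu=u[v==row]; 
        if len(uu): print(row,uu.min(),uu.max(),Q[row,int(uu.mean())].round(4))
    g=d["pixels"][70:135,280:345];cv2.imwrite("pics/mouth.png",cv2.resize(g[:,:,::-1],(520,520),interpolation=cv2.INTER_CUBIC))
    # hopper front edge/top: top face rectangle edge direction
    m=(abs(z-.168)<.006)&(y>.1); vv,uu=np.nonzero(m); 
    bot=[(c,vv[uu==c].max()) for c in range(200,430,10) if (uu==c).any()]
    E=np.array([ray(d,c,w,.168,d["T"]) for c,w in bot]);k=np.polyfit(E[:,0],E[:,1],1);print("front edge deg",np.degrees(np.arctan(k[0])))
d=load("w_rack");Q=pts(d,d["T"]);z=Q[...,2]
m=(z>.043)&(z<.062)&(d["pixels"].min(-1)>200);m[:,:290]=0;m[:,345:]=0;v,u=np.nonzero(m)
rows=[(w,u[v==w].mean(),np.ptp(u[v==w])) for w in range(v.min(),v.max(),10)]
for w,c,s in rows: print(w,round(c,1),s,ray(d,c,w,.053,d["T"]).round(4))
# collar: wide rows
g=d["pixels"][:,:,:].mean(-1);m2=(z>.03)&(z<.07);m2[:,:285]=0;m2[:,350:]=0
for w in range(110,142,2): uu=np.nonzero(m2[w])[0]; print(w,uu.min() if len(uu) else 0,uu.max() if len(uu) else 0,Q[w,318].round(3),end=';')
```

```text
tube px 296 326 66 125 1672
66 304 319 [0.4871 0.1988 0.1175]
72 298 326 [0.4866 0.1939 0.121 ]
78 298 326 [0.4853 0.1892 0.125 ]
84 298 326 [0.484  0.1846 0.1283]
90 297 325 [0.4819 0.1803 0.1301]
96 297 325 [0.4807 0.1758 0.1353]
102 297 325 [0.4795 0.1714 0.1377]
108 297 325 [0.4783 0.167  0.1417]
114 296 325 [0.4754 0.1621 0.1211]
120 298 324 [0.4749 0.1573 0.124 ]
front edge deg -17.19596419360679<stdin>:18: RuntimeWarning: Mean of empty slice.
  ret = ret.dtype.type(ret / rcount)
Traceback (most recent call last):
ValueError: zero-size array to reduction operation maximum which has no identity
```

View pics/mouth.png

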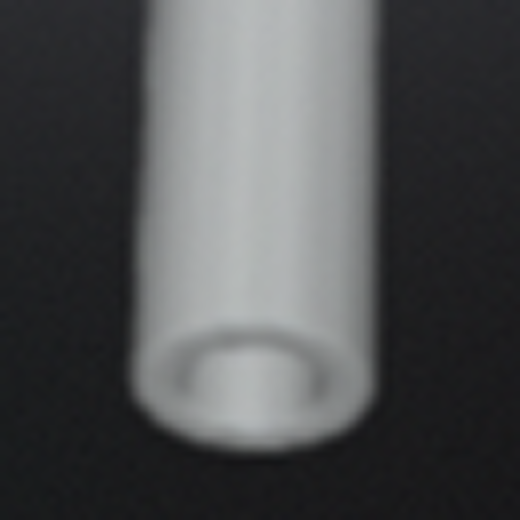

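The crop shows the mouth ellipse centred at crop (254,387), which is full-resolution (311.3,117.9).

Run:
```python
from h import *
d=load("w_tube");print("mouth",ray(d,311.3,117.9,.132,d["T"]).round(4))
d=load("w_rack");Q=pts(d,d["T"]);z=Q[...,2]
m=(z>.043)&(z<.062)&(d["pixels"].min(-1)>200);m[:,:290]=0;m[:,345:]=0
for w in range(0,270,10):
    u=np.nonzero(m[w])[0]
    if len(u): print(w,u.mean().round(1),np.ptp(u),ray(d,u.mean(),w,.053,d["T"]).round(4))
m2=(z>.03)&(z<.07);m2[:,:285]=0;m2[:,350:]=0
for w in range(112,142,2):
    uu=np.nonzero(m2[w])[0]; print(w,uu.min() if len(uu) else 0,uu.max() if len(uu) else 0,Q[w,318].round(3),end='; ')
# lens centre from all views
for n in("top","scene","w_tube"):
    d=load(n);Q=pts(d,d.get("T"));b=(Q[...,2]>.11)&(Q[...,2]<.24)&(abs(Q[...,0]-.65)<.04)&(abs(Q[...,1]+.08)<.1)
    q=Q[b];print(n,len(q),q.min(0).round(3),q.max(0).round(3))
```

```text
mouth [0.476  0.1592 0.132 ]
0 318.0 6 [ 0.537 -0.149  0.053]
10 320.8 24 [ 0.5379 -0.1555  0.053 ]
20 319.0 27 [ 0.5356 -0.1615  0.053 ]
30 318.0 6 [ 0.5338 -0.1677  0.053 ]
40 318.5 7 [ 0.533  -0.1742  0.053 ]
50 318.5 7 [ 0.5319 -0.1808  0.053 ]
60 318.5 7 [ 0.5308 -0.1874  0.053 ]
70 318.0 6 [ 0.5293 -0.1941  0.053 ]
90 318.5 7 [ 0.5273 -0.208   0.053 ]
100 318.5 7 [ 0.526  -0.2151  0.053 ]
110 318.5 7 [ 0.5248 -0.2223  0.053 ]
120 318.0 6 [ 0.5232 -0.2295  0.053 ]
130 318.0 24 [ 0.5219 -0.237   0.053 ]
140 317.5 17 [ 0.5202 -0.2444  0.053 ]
150 317.3 17 [ 0.5187 -0.2521  0.053 ]
160 317.5 17 [ 0.5175 -0.2599  0.053 ]
170 318.0 16 [ 0.5166 -0.268   0.053 ]
180 318.0 16 [ 0.5152 -0.276   0.053 ]
190 318.0 16 [ 0.5138 -0.2843  0.053 ]
200 318.0 16 [ 0.5123 -0.2926  0.053 ]
210 318.0 16 [ 0.5109 -0.3011  0.053 ]
220 318.0 16 [ 0.5094 -0.3098  0.053 ]
230 318.0 16 [ 0.5079 -0.3186  0.053 ]
240 318.0 16 [ 0.5063 -0.3276  0.053 ]
250 318.0 14 [ 0.5047 -0.3368  0.053 ]
112 313 322 [ 0.524 -0.224  0.049]; 114 313 322 [ 0.524 -0.225  0.049]; 116 313 322 [ 0.524 -0.227  0.049]; 118 313 322 [ 0.523 -0.228  0.048]; 120 313 322 [ 0.523 -0.23   0.049]; 122 302 333 [ 0.523 -0.231  0.057]; 124 302 333 [ 0.523 -0.232  0.058]; 126 302 333 [ 0.523 -0.234  0.058]; 128 302 333 [ 0.522 -0.235  0.057]; 130 302 333 [ 0.522 -0.237  0.058]; 132 305 330 [ 0.522 -0.238  0.058]; 134 309 326 [ 0.521 -0.24   0.052]; 136 309 326 [ 0.521 -0.241  0.054]; 138 309 326 [ 0.521 -0.243  0.052]; 140 309 326 [ 0.521 -0.245  0.053]; top 713 [ 0.641 -0.129  0.111] [ 0.661 -0.029  0.225]
scene 512 [ 0.644 -0.126  0.11 ] [ 0.661 -0.027  0.223]
w_tube 7690 [ 0.64 -0.12  0.11] [ 0.66  -0.027  0.223]
```

```bash
cat >> h.py <<'E'
GO=np.array([.5225,-.231,.045]);GY=np.radians(80.5)
MO=np.array([.476,.1592,.132]);HY=np.radians(72.8);TI=np.radians(35)
def tube(x,dx=(0,0,0)):
    "TCP with collar face at tube-frame x (plus small world offset)"
    G=rotT(HY,TI,1)[1];return tcp_for(MO+G[:,0]*x+np.array(dx),HY,TI,1)
def look(n):
    from cell import r,optics
    p=np.array(r.current_tool_pos());q=np.array(r.current_ee_rot())
    d=optics.get_image("wrist");T=np.eye(4);T[:3,:3]=Ro.from_quat(q).as_matrix();T[:3,3]=p
    d["T"]=T@d["mount"];pickle.dump(d,open(n+".pkl","wb"));return d
E
python3 - <<'E'
from h import *
from cell import r,optics
p,q=tcp_for(GO,GY,0,1)
r.move_to(p+[0,0,.06],q);r.move_linear(p,vel=.08)
r.set_gripper(0.0,70);print(r.current_opening(),r.current_finger_force())
r.move_linear(p+[0,0,.03],vel=.06);r.move_linear(p+[0,0,.19],vel=.15)
print(r.current_opening(),r.current_finger_force(),r.current_t())
r.move_to(*tube(-.16));print(r.current_t(),r.current_tool_pos(),r.current_contact_force())
w=look("w_pre");s=optics.get_image("scene");pickle.dump(s,open("s_pre.pkl","wb"));t=optics.get_image("top");pickle.dump(t,open("t_pre.pkl","wb"))
a=cv2.resize(w["pixels"],(480,300));b=cv2.resize(s["pixels"][200:330,290:500],(480,297));c=cv2.resize(t["pixels"][130:260,160:300],(320,297))
cv2.imwrite("pics/pre.png",np.vstack([np.hstack([a,np.zeros((300,320,3),np.uint8)]),np.hstack([b,c])])[:,:,::-1])
E
```

```text
0.15089303326351644 68.48119854927063
0.1467365681490333 68.14889073371887 8.05
9.1667 [ 0.42474701 -0.00778638  0.25758389] [ 0.52752302  0.24495007 -1.30574776]
```

View pics/pre.png

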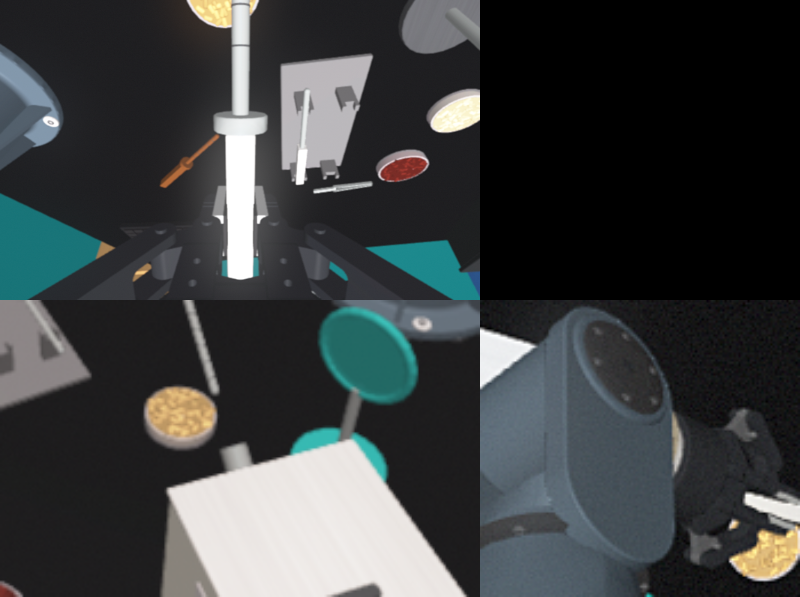

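The rod is held: in the wrist view the collar is at view (240,122) and the shaft points straight ahead. The scene crop shows the tip at (214,390), just ahead of the tube mouth at (235,455). Next I'll check the rod's position in the gripper from depth.

Run:
```python
from h import *
w=load("w_pre");Q=pts(w,w["mount"])  # tool frame: rod x=+tool x, top = -z
dp=w["depth"]
for v in range(0,370,12):
    row=(dp[v]>0)&(abs(Q[v,:,2])<.03)&(abs(Q[v,:,1])<.016)&(w["pixels"][v].min(-1)>110)
    u=np.nonzero(row)[0]
    if len(u): print(v,u.min(),u.max(),Q[v,u].mean(0).round(4),Q[v,int(u.mean())].round(4))
for v in range(140,182,2): print(v,Q[v,320].round(4),end=';')
s=load("s_pre");M=s["camera_from_world"]
def proj(p): c=M[:3,:3]@p+M[:3,3];return (s["fx"]*c[0]/c[2]+s["cx"],s["fy"]*c[1]/c[2]+s["cy"])
G=rotT(HY,TI,1)[1];print("tip pred px",proj(MO+G[:,0]*-.05),"seen",290+214/480*210,200+92/297*130)
print("mouth pred",proj(MO),"seen about",290+235/480*210,200+155/297*130)
```

```text
0 308 332 [ 0.1035 -0.0003  0.0004] [ 0.1035 -0.0003  0.0005]
12 308 332 [ 0.1002 -0.0003  0.0006] [ 0.1001 -0.0003  0.    ]
24 308 332 [ 0.0967 -0.0003  0.0005] [ 0.0964 -0.0003 -0.001 ]
36 308 332 [ 0.0932 -0.0003  0.0004] [ 0.0932 -0.0003  0.0005]
48 309 331 [ 0.0897 -0.0003  0.0003] [ 0.0896 -0.0003 -0.0003]
60 312 330 [ 0.086   0.     -0.0002] [ 0.086   0.     -0.0009]
72 309 331 [ 0.0824 -0.0003  0.0004] [ 0.0823 -0.0003 -0.0015]
84 309 331 [ 0.0786 -0.0003  0.0004] [ 0.0786 -0.0003 -0.0004]
96 309 331 [ 0.0748 -0.0003  0.0004] [ 0.0748 -0.0003 -0.0013]
108 309 331 [ 0.0709 -0.0003  0.0003] [ 0.0709 -0.0003 -0.0005]
120 309 331 [ 0.0669 -0.0003  0.0005] [ 0.067  -0.0003 -0.0011]
132 309 330 [ 0.0629 -0.0005  0.0004] [ 0.0629 -0.0006  0.0002]
144 309 330 [ 0.0587 -0.0005  0.0005] [ 0.0589 -0.0006 -0.0004]
156 285 355 [ 0.0555 -0.0003 -0.0054] [ 0.0556 -0.0003 -0.0064]
168 285 355 [ 0.0516 -0.0003 -0.0067] [ 0.0524 -0.0003 -0.0106]
180 301 339 [ 0.0476 -0.0003 -0.0073] [ 0.0482 -0.0003 -0.0097]
192 300 339 [ 0.0426 -0.0005 -0.0044] [ 0.0425 -0.0006 -0.0038]
204 301 339 [ 0.0382 -
[... 1026 characters left out ...]
0 [ 0.0566 -0.0003  0.0007];152 [ 0.0559 -0.0003  0.0007];154 [ 0.0556 -0.0003 -0.0021];156 [ 0.0556 -0.0003 -0.0064];158 [ 0.0553 -0.0003 -0.0082];160 [ 0.0549 -0.0003 -0.0099];162 [ 0.054  -0.0003 -0.0087];164 [ 0.0536 -0.0003 -0.01  ];166 [ 0.0527 -0.0003 -0.0086];168 [ 0.0524 -0.0003 -0.0106];170 [ 0.0515 -0.0003 -0.0096];172 [ 0.0509 -0.0003 -0.0097];174 [ 0.0501 -0.0003 -0.0094];176 [ 0.0498 -0.0003 -0.0107];178 [ 0.0488 -0.0003 -0.0095];180 [ 0.0482 -0.0003 -0.0097];tip pred px (np.float64(384.77623316301856), np.float64(240.56272676353967)) seen 383.625 240.26936026936028
mouth pred (np.float64(391.72040401281873), np.float64(263.5424609054436)) seen about 392.8125 267.84511784511784
```

Run:
```python
from h import *
from cell import r,optics
G=rotT(HY,TI,1)[1]
f0=None
for x in[-.115,-.1,-.085,-.06,-.035,-.015,-.006,-.003,-.001,.001,.003,.005]:
    r.move_linear(tube(x)[0],vel=.06 if x<-.02 else .03)
    f=np.array(r.current_contact_force()); f0=f if f0 is None else f0
    l=G.T@(f-f0);tp=np.array(r.current_tool_pos());e=G.T@(tp-tube(0)[0])
    print(x,round(r.current_t(),2),"f(tube frame)",l.round(1),"tcp in tube",e.round(4))
    if np.linalg.norm(l)>25 or -l[0]>12: break
r.sleep(.1);w=look("w_in");s=optics.get_image("scene");pickle.dump(s,open("s_in.pkl","wb"))
a=cv2.resize(w["pixels"],(480,300));b=cv2.resize(s["pixels"][200:330,290:500],(480,297))
cv2.imwrite("pics/in.png",np.vstack([a,b])[:,:,::-1])
```

```text
-0.115 10.22 f(tube frame) [0. 0. 0.] tcp in tube [-0.1151 -0.      0.    ]
-0.1 10.62 f(tube frame) [-0.2 -0.2 -0.6] tcp in tube [-0.0997  0.0001 -0.0001]
-0.085 11.02 f(tube frame) [-0.4 -0.2 -0.2] tcp in tube [-0.0847  0.0001 -0.0001]
-0.06 11.58 f(tube frame) [-0.3  0.5 -0.3] tcp in tube [-0.0598  0.0001 -0.0001]
-0.035 12.15 f(tube frame) [-0.4 -0.4 -1.2] tcp in tube [-0.0348  0.0001 -0.0001]
-0.015 12.97 f(tube frame) [0.2 0.3 0.3] tcp in tube [-0.015  0.    -0.   ]
-0.006 13.42 f(tube frame) [ 0.   0.6 -0.9] tcp in tube [-0.0059  0.     -0.    ]
-0.003 13.67 f(tube frame) [-0.6 -0.2 -0.2] tcp in tube [-0.0029  0.     -0.    ]
-0.001 13.92 f(tube frame) [ 0.6  0.3 -1. ] tcp in tube [-0.0009  0.     -0.    ]
0.001 14.17 f(tube frame) [-14.5  -0.1   1.2] tcp in tube [-0.0007 -0.     -0.    ]
```

View pics/in.png

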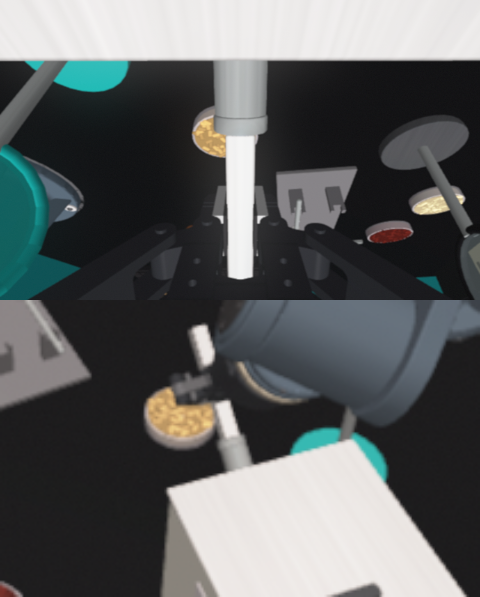

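The collar sits flush on the tube mouth at view (241,128), with a 14.5 N stop force. I'll hold it there, draw it out and go to the lens.

Run:
```python
from h import *
from cell import r,optics
r.sleep(.8);print("hold f",np.array(r.current_contact_force()).round(1))
r.move_linear(tube(-.17)[0],vel=.1);r.sleep(.1)
Y=np.radians(60);tip=np.array([.611,-.0735,.171]);ax=np.array([np.cos(Y),np.sin(Y),0])
o=tip-.11*ax-[0,0,0]
p,q=tcp_for(o,Y,0,1)
r.move_to(p+[-.10,0,.08],q);r.move_linear(p+[-.10,0,0],vel=.12);r.move_linear(p,vel=.08);r.sleep(.5)
print(r.current_t(),r.current_finger_force(),r.current_opening(),np.array(r.current_contact_force()).round(1))
w=look("w_fin");s=optics.get_image("scene");t=optics.get_image("top")
Q=pts(w,w["T"]);b=(Q[...,2]>.12)&(Q[...,2]<.23)&(abs(Q[...,0]-.65)<.03)&(abs(Q[...,1]+.08)<.08);print("lens",Q[b].min(0).round(3),Q[b].max(0).round(3),b.sum())
for n,d in(("scene",s),("top",t)):
    A=pts(load(n));B=pts(d);print(n)
a=cv2.resize(w["pixels"],(480,300));c=cv2.resize(s["pixels"][120:350,160:400],(313,300));e=cv2.resize(t["pixels"],(480,300));z=np.zeros((300,313,3),np.uint8)
cv2.imwrite("pics/fin.png",np.vstack([np.hstack([a,c]),np.hstack([e,z])])[:,:,::-1])
```

```text
hold f [ -2.8 -10.    8.9]
20.8 68.15984845161438 0.14676467632045775 [-0.   0.1 -2.1]Traceback (most recent call last):
  File "<stdin>", line 11, in <module>
    return umr_minimum(a, axis, None, out, keepdims, initial, where)
ValueError: zero-size array to reduction operation minimum which has no identity
```

Run:
```python
from h import *
from cell import r,optics
w=load("w_fin");s=optics.get_image("scene");t=optics.get_image("top")
Q=pts(w,w["mount"])
for v in(60,120,200,230):
    u=np.nonzero((abs(Q[v,:,2])<.03)&(abs(Q[v,:,1])<.016)&(w["pixels"][v].min(-1)>110))[0]
    if len(u): print(v,Q[v,u].mean(0).round(4))
a=cv2.resize(w["pixels"],(480,300));c=cv2.resize(s["pixels"][120:350,160:400],(313,300));e=cv2.resize(t["pixels"],(480,300));z=np.zeros((300,313,3),np.uint8)
cv2.imwrite("pics/fin.png",np.vstack([np.hstack([a,c]),np.hstack([e,z])])[:,:,::-1])
M=t["camera_from_world"]
for d,n in((s,"s"),(t,"t")):
    M=d["camera_from_world"]
    for p in([.611,-.0735,.171],[.651,-.078,.17]):
        k=M[:3,:3]@np.array(p)+M[:3,3];print(n,(d["fx"]*k[0]/k[2]+d["cx"]).round(1),(d["fy"]*k[1]/k[2]+d["cy"]).round(1))
```

```text
120 [ 0.0668 -0.0004  0.0008]
200 [ 0.0396 -0.0004 -0.0042]
230 [ 0.0283 -0.0006 -0.004 ]
s 278.2 214.2
s 261.6 220.6
t 322.9 137.9
t 324.9 119.7
```

View pics/fin.png

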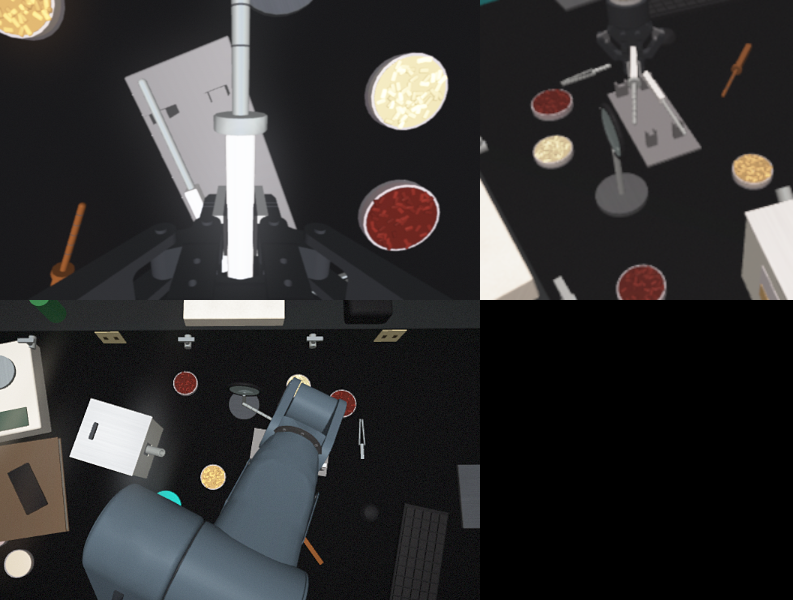

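The rod is level and its tip is in front of the lens: top view tip at about (324,138) full-resolution, predicted (323,138), with the lens middle at (325,120). Everything else is where it was.

```bash
python3 -c "
from cell import r
print(r.hand_in())"
```

```text
the job is handed in; nothing more can be done
None
```

The gauge rod was pushed into the guide tube until its collar stopped (about 14 N), held there for 0.8 s and drawn right out. It was handed in held level and still, tip about 4 cm in front of the lens middle; the hand-in returned no verdict.

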